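Unclip the lathe's dust filter cover

TASK

Take the clip-on cover with the blue tabs off the lathe's dust filter: squeeze its two blue snap tabs together between the fingers, lift the cover off and set it down flat in the shallow steel tray, tabs up, without dropping it, and let go. Leave the cover with the yellow tabs alone.

Things in the scene. Friction and masses are not known exactly. Their poses are not given: they have to be found in the camera images.
- lathe_cover: The cover to take off: dark grey cap 132 (x) by 112 (y) by 18 mm with blue tabs, over a fixed cream housing 120 x 100 x 80 mm with a duct stub on +x. Origin: centre of its lower rim, 66 mm above the bench when clipped on; x, y along its sides, z up; flat top at z = 18 mm. Its 14 mm skirt has 3 mm play round the housing: lift 20 mm or more before going sideways. 0.14 to 0.22 kg.
- lathe_tabs (a point): Point midway between the cover's two blue tabs, 33 mm above its origin; axes as the cover's. Tabs: upright plates 24 mm wide in x, outer faces at y = +-25 mm, from 15 mm below to 15 mm above this point. Each slides inward 9 mm to a stop against a spring (2 to 6 N), freeing a 5 mm hook. Both fully in (32 mm over both), the cover lifts straight off; carry it by the squeezed tabs.
- tray: Shallow steel tray, fixed to the bench: 220 (x) by 200 (y) by 22 mm high outside, walls and floor 5 mm thick, inside 210 by 190 mm. Origin: centre of its underside, on the bench; x and y along its sides, z up.
- drill_cover: Bystander, to be left clipped on: the same kind of cover on a second housing of the same kind, but with yellow tabs. Same size and origin.

How it is judged:
By the outcome, as a careful person would: the job done as asked, in the order asked, and still so for the second after the job is handed in, with the robot touching nothing.
It also fails if it takes over 48 s, if anything falls off the work surface, if the arm or the gripper's body presses on something with over 40 N, if the wrist force passes 120 N, or if a joint passes its speed limit or range.

ROBOT

A 7-joint arm with a two-finger parallel gripper is mounted at the origin on the work surface. World frame = base frame: x ahead of the robot, y to its left, z up, the work surface at z = 0. Lengths are in m, angles in rad, forces in N, time in s.
With the tool pointing down it reaches from about 0.4 to 0.85 m from the base axis. Payload 4.5 kg.
Tool frame: the origin (TCP) lies at the very end of the fingers, on their centre line; the grasp point (between the pads) lies 19 mm behind it (r.grip_depth is the z of the grasp point in the tool frame, in m); z points along the fingers, y is the line along which they close (so a half turn about z gives the same grasp; the last joint's range is limited). The gripper opens to 88 mm and grips with 3 to 60 N. Pads are 18 mm wide; open, the fingers measure 123 mm over their backs; the gripper's body (75 mm by 187 mm) begins 45 mm behind the grasp point.
Start: joints at [-1.307, 0.689, -0.195, 1.565, 0.157, 0.902, -0.215], TCP at [0.142, 0.609, 0.239] pointing down, gripper open.
Joint ranges: [-3.01, 3.01], [-0.46, 2.08], [-1.47, 1.51], [0.13, 2.56], [-1, 4.14], [0.04, 2.09], [-2.66, 2.66]. Speed limits (rad/s): [2.57, 2.57, 3.14, 3.14, 3.14, 3.14, 3.14].

INTERFACE

Orientations are given as a unit quaternion [x, y, z, w].
In Python, from plant import r gives the robot as it stands.
- The arm moves only by the tool steer_hand, called after "Call:" as name(argument=value, ...) on one line, values as JSON. Schema: {"type":"object","properties":{"steps":{"type":"array","items":{"type":"number"},"minItems":7,"maxItems":70},"force":{"type":"number"},"only":{"type":"string"},"quiet":{"type":"boolean"},"lines":{"type":"string"}},"required":["steps"],"additionalProperties":false}. steps is one flat list of numbers that holds 1 to 10 rows one after another, with no inner brackets; each row has 7 numbers: the opening from 0.0 (shut) to 1.0 (fully open), then dx, dy, dz in m, then a rotation vector rx, ry, rz in rad; each row is the pose to reach, as a shift and turn from the pose commanded when the call began, along the tool's axes at that moment; what a row does not reach only later rows make up. A row lasts 1/10 s, in which the tool goes at most 0.05 m and 0.15 rad, less where a joint would pass 70% of its speed; a pose out of reach is approached as far as the arm can. The fingers move at their own pace and stop on an object; force is the grip in N (left out, the last holds). Time passes only in rows, so rows that do not move let the fingers close. The tool returns the time, the measured TCP pose, the force, the opening and the grip force at its end. only (a regular expression) keeps the lines of the reply that match it, lines (a string "A,B") keeps lines A to B, and quiet returns only ok. Input that does not fit is refused with a message, and nothing moves.
- r.get_state(): the state, without advancing time (a new reading comes with each control period).
- r.snapshot(name): name is "side" or "top"; returns the picture (384x512x3 uint8, red, green, blue); there is no depth.
- r.camera_params(name): a dict with "fx", "fy", "cx", "cy" (pixels), "k1" (the pictures are not rectified: a ray, as slopes to the right and down, at radius r is drawn at 1 + k1 r^2 times it, then the intrinsics apply), "rvec" (rotation vector, rad) and "tvec" (3), from world to camera coordinates, as OpenCV has them. Camera axes: x right, y down, z forward; pixel columns grow to the right and rows downward; lengths in m; the calibration is good to about 2 mm. A picture is of the moment at which its call begins. camera_params takes no time and is no camera call.
- r.finish_job(): hands the job in; it is judged then, once.
The state is a dict: "clock": time; "q": joint angles; "qd": joint speeds; "joint_torque": joint torques, N m; "tool_pos": TCP position; "eef_rot": TCP orientation; "contact_force": force on the tool from outside, world axes, zero at the start; "moment": the same for the moment, N m; "opening": opening from 0.0 (shut) to 1.0 (fully open); "finger_force": force on a finger pad.
Only numpy, scipy, OpenCV 4.12 (cv2) and the standard library are available. Lean on these libraries where they do the work, as an engineer would, in place of code of your own. Each camera call takes 0.05 s, during which the arm holds its last target. There are 200 camera calls.

## Working session

There is one attempt and no reset: what is moved stays moved. The work goes in short steps, Python scripts to look and compute and a tool call to move; the robot and the scene stay as the last step left them, time stands still between calls to the robot, and variables do not carry over. Pictures are saved under pics/ and viewed, at most 10 in all, crops included, and the job is handed in when it is done.

```bash
ls; mkdir -p pics
```

Run:
```python
from plant import r
import cv2
for n in("top","side"):
    cv2.imwrite(f"pics/{n}0.png",r.snapshot(n)[:,:,::-1]); print({k:v for k,v in r.camera_params(n).items()})
print(r.get_state(), r.grip_depth)
```

```text
pics
plant.py
{'fx': 457.0596504733033, 'fy': 457.0596504733033, 'cx': 260.25406759441216, 'cy': 184.61167638208732, 'k1': 0.03768262533978724, 'rvec': array([ 2.17732929, -2.1938947 ,  0.12715367]), 'tvec': array([-0.0135724 ,  0.54485579,  1.0483332 ])}
{'fx': 437.22341329223417, 'fy': 437.22341329223417, 'cx': 262.9273463562158, 'cy': 187.9333391820725, 'k1': 0.030152715777213828, 'rvec': array([ 2.26178926, -0.75604908,  0.29957924]), 'tvec': array([-0.43768953,  0.2944032 ,  0.87101282])}
{'clock': 0.1, 'q': array([-1.30719931,  0.68986314, -0.19450115,  1.5662279 ,  0.1573142 ,
        0.90253524, -0.21510444]), 'qd': array([-1.85974293e-04, -1.75288395e-03, -1.40721244e-04, -2.96861140e-03,
        1.43600991e-03, -6.40567160e-05,  8.59104624e-04]), 'joint_torque': array([-2.12419080e-03, -5.28501642e+01, -1.27100017e+00, -1.53837508e+01,
       -5.25485259e-02,  1.93707878e-03,  5.82785037e-05]), 'tool_pos': array([0.14229123, 0.60800212, 0.23801608]), 'eef_rot': array([ 1.14613749e-01,  9.93409792e-01, -8.21177574e-04, -1.85609463e-05]), 'contact_force': array([-0.17840477,  0.3884087 ,  0.29322316]), 'moment': array([-0.00021134, -0.04778679,  0.00741335]), 'finger_force': 0.0, 'opening': 0.9963440661388335} -0.0187
```

View pics/top0.png

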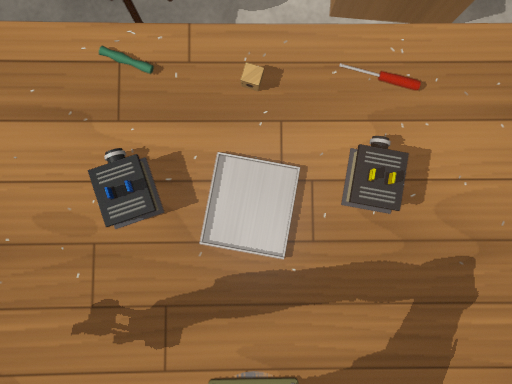

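View pics/side0.png

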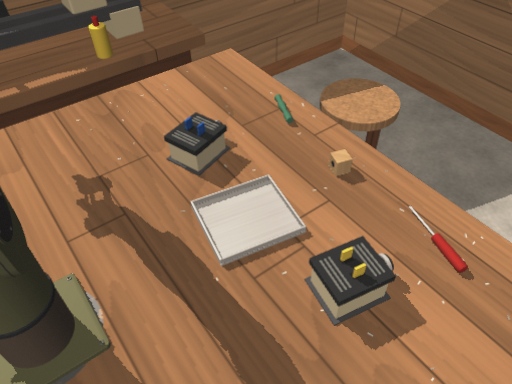

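The top view shows the blue tabs at about (110,192) and (128,186), the tray centred on (250,205), and the yellow cover at (380,178), which is to be left alone. The side view shows the blue tabs at about (190,125) and (200,128), with the path between them and the tray clear.

Create h.py:
```python
import cv2, numpy as np
from plant import r
from scipy.spatial.transform import Rotation as R
def ray(n,uv):
    p=r.camera_params(n); uv=np.atleast_2d(np.array(uv,float))
    K=np.array([[p['fx'],0,p['cx']],[0,p['fy'],p['cy']],[0,0,1]])
    x=cv2.undistortPoints(uv[:,None],K,np.array([p['k1'],0,0,0]))[:,0]
    M=cv2.Rodrigues(p['rvec'])[0]
    d=np.c_[x,np.ones(len(x))]@M; return -M.T@p['tvec'],d/np.linalg.norm(d,axis=1)[:,None]
def plane(n,uv,z):
    o,d=ray(n,uv); return o+d*((z-o[2])/d[:,2])[:,None]
def tri(a,b):
    (o1,d1),(o2,d2)=ray("top",a),ray("side",b); d1,d2=d1[0],d2[0]
    s=np.linalg.lstsq(np.c_[d1,-d2],o2-o1,rcond=None)[0]
    p,q=o1+s[0]*d1,o2+s[1]*d2; return (p+q)/2,np.linalg.norm(p-q)
def hsv(im): return cv2.cvtColor(im,cv2.COLOR_RGB2HSV)
def blobs(m,amin=8):
    n,_,s,c=cv2.connectedComponentsWithStats(m.astype(np.uint8)); return [(s[i,4],c[i]) for i in range(1,n) if s[i,4]>=amin]
def big(m,box):
    k=np.zeros_like(m,np.uint8); u0,v0,u1,v1=box; k[v0:v1,u0:u1]=m[v0:v1,u0:u1]
    return max(cv2.findContours(k,cv2.RETR_EXTERNAL,cv2.CHAIN_APPROX_NONE)[0],key=cv2.contourArea)
```

Run:
```python
from h import *
np.set_printoptions(precision=4,suppress=True)
B={}
for n in("top","side"):
    im=r.snapshot(n);h=hsv(im)
    m=(h[...,0]>100)&(h[...,0]<130)&(h[...,1]>150)&(h[...,2]>60)
    B[n]=blobs(m); print(n,B[n])
    if n=="top": T=h
P=[]
for a in B["top"]:
    for b in B["side"]:
        print(a[1],b[1],*tri(a[1],b[1]))
    print("plane .107",plane("top",a[1],.107))
m=(T[...,2]<85)&(T[...,1]<120)
c=big(m,(80,145,170,235)); w=plane("top",c[:,0],.084)[:,:2].astype(np.float32)
print("cover",cv2.minAreaRect(w), cv2.contourArea(c))
m=(T[...,1]<60)&(T[...,2]>100)
c=big(m,(190,140,310,270)); w=plane("top",c[:,0],.022)[:,:2].astype(np.float32)
print("tray",cv2.minAreaRect(w))
print(cv2.boxPoints(cv2.minAreaRect(w)))
im=r.snapshot("top")[140:240,75:175]
cv2.imwrite("pics/crop.png",cv2.resize(im,None,fx=6,fy=6,interpolation=cv2.INTER_CUBIC)[:,:,::-1])
```

```text
top [(np.int32(66), array([128.1667, 185.803 ])), (np.int32(47), array([107.5957, 192.5532]))]
side [(np.int32(59), array([188.1525, 123.0508])), (np.int32(67), array([200.3582, 128.5821]))]
[128.1667 185.803 ] [188.1525 123.0508] [0.5219 0.2695 0.1258] 0.028620859295144845
[128.1667 185.803 ] [200.3582 128.5821] [0.5381 0.27   0.098 ] 0.0018031582533493333
plane .107 [[0.5365 0.268  0.107 ]]
[107.5957 192.5532] [188.1525 123.0508] [0.5245 0.3137 0.0964] 0.0033534161647738496
[107.5957 192.5532] [200.3582 128.5821] [0.5404 0.313  0.0703] 0.035935052243355144
plane .107 [[0.5222 0.3112 0.107 ]]
cover ((0.534122109413147, 0.2815669775009155), (0.15686635673046112, 0.12848049402236938), 18.65875244140625) 3670.0
tray ((0.49842241406440735, 0.006805047392845154), (0.20045851171016693, 0.21926337480545044), 79.09834289550781)
[[ 0.3718 -0.0709]
 [ 0.5871 -0.1123]
 [ 0.625   0.0845]
 [ 0.4097  0.126 ]]
```

View pics/crop.png

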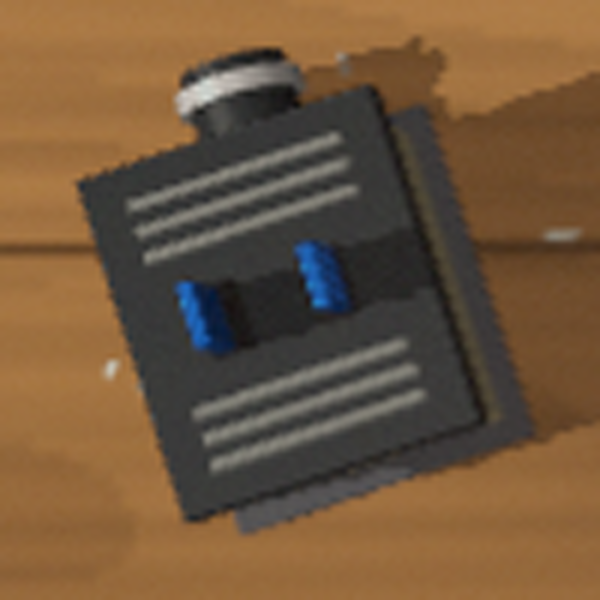

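The crop shows the cover's flat top with corners at crop pixels (82,183), (378,88), (487,420) and (188,520). The duct is at the top, so +x points up the image, and the blue tabs are at (205,318) and (323,276). The duct and base inflated the dark mask, so I'll use the corners instead.

Run:
```python
from h import *
np.set_printoptions(precision=4,suppress=True)
c=(np.array([[82,183],[378,88],[487,420],[188,520]])+.5)/6-.5+[75,140]
w=plane("top",c,.084)[:,:2]; print(w,w.mean(0),[np.linalg.norm(w[i]-w[i-1]) for i in range(4)])
x=(w[0]+w[1]-w[2]-w[3]); y=(w[0]+w[3]-w[1]-w[2])
print("yaw x",np.degrees(np.arctan2(x[1],x[0])),"from y",np.degrees(np.arctan2(-y[0],y[1])))
t=(np.array([[192,282],[312,241],[336,307],[213,351]])+.5)/6-.5+[75,140] # tab top outlines approx
a,_=tri([128.17,185.8],[200.36,128.58]);b,_=tri([107.6,192.55],[188.15,123.05]);print("tabs mid",(a+b)/2,np.linalg.norm(a-b))
yaw=np.arctan2(x[1]/np.linalg.norm(x)+-y[0]/np.linalg.norm(y),x[0]/np.linalg.norm(x)+y[1]/np.linalg.norm(y))
s=r.get_state();Rt=R.from_quat(s['eef_rot']).as_matrix(); print(Rt, s['tool_pos'])
```

```text
[[0.5738 0.3611]
 [0.6086 0.2547]
 [0.4858 0.2134]
 [0.4506 0.3202]] [0.5297 0.2873] [np.float64(0.12983318549139727), np.float64(0.11194774944388577), np.float64(0.12949611806729644), np.float64(0.11245256008419398)]
yaw x 18.49175124296628 from y 18.178450425292088
tabs mid [0.5313 0.2918 0.0972] 0.045791802324971216
[[-0.9737  0.2277 -0.0002]
 [ 0.2277  0.9737 -0.0008]
 [-0.     -0.0008 -1.    ]] [0.1423 0.6083 0.2384]
```

Call:
steer_hand(steps=[1,-0.05,-0.025,0,0,0,-0.055,1,-0.09,-0.045,0,0,0,-0.11,1,-0.135,-0.067,0,0,0,-0.165,1,-0.18,-0.09,0,0,0,-0.22,1,-0.225,-0.112,0,0,0,-0.275,1,-0.27,-0.134,0,0,0,-0.33,1,-0.315,-0.156,0,0,0,-0.385,1,-0.36,-0.178,0.01,0,0,-0.44,1,-0.405,-0.2,0.02,0,0,-0.495,1,-0.45,-0.2226,0.04,0,0,-0.549], force=20)

```text
clock: 1.25
tool_pos: [0.5266, 0.2927, 0.2021]
eef_rot: [-0.16, 0.987, 0.0, 0.001]
contact_force: [1.6, 1.4, 0.4]
opening: 0.998
finger_force: 0.0
```

Call:
steer_hand(steps=[1,0,0,0,0,0,0,1,0,0,0,0,0,0,1,0,0,0,0,0,0])

```text
clock: 1.55
tool_pos: [0.5232, 0.2956, 0.2018]
eef_rot: [-0.16, 0.987, 0.001, -0.0]
contact_force: [-0.2, 0.3, -0.1]
opening: 0.999
finger_force: 0.0
```

Run:
```python
from h import *
np.set_printoptions(precision=4,suppress=True)
s=r.get_state();Rt=R.from_quat(s['eef_rot']).as_matrix();print(s['clock'],s['tool_pos'],s['q']);print(Rt, np.degrees(np.arctan2(-Rt[0,1],Rt[1,1])))
print("delta tool",Rt.T@(np.array([.530,.289,.087])-s['tool_pos']))
im=r.snapshot("side")[50:200,120:300]
cv2.imwrite("pics/s1.png",cv2.resize(im,None,fx=4,fy=4,interpolation=cv2.INTER_CUBIC)[:,:,::-1])
```

```text
1.55 [0.5232 0.2956 0.2018] [-0.3678  0.7204 -0.3923  1.6735  0.3509  0.8175  0.9773]
[[-0.9489 -0.3155 -0.0006]
 [-0.3155  0.9489  0.0015]
 [ 0.0001  0.0016 -1.    ]] 18.391310445595845
delta tool [-0.0044 -0.0086  0.1148]
```

View pics/s1.png

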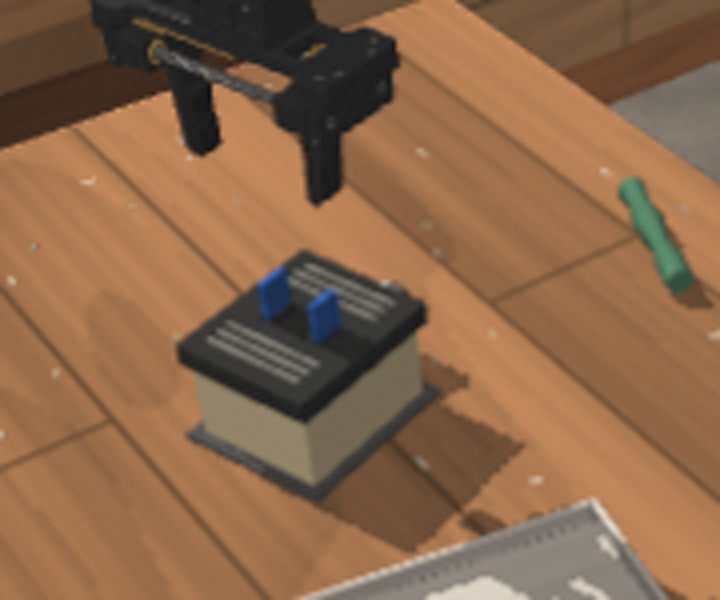

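The gripper (tips at crop (200,150) and (320,200)) hangs above the cover, aligned with the blue tabs at (273,293) and (323,315). Nothing is in the way. The next move centres it and then descends.

Call:
steer_hand(steps=[1,-0.0044,-0.0086,0.03,0,0,0,1,-0.0044,-0.0086,0.06,0,0,0,1,-0.0044,-0.0086,0.08,0,0,0,1,-0.0044,-0.0086,0.1,0,0,0,1,-0.0044,-0.0086,0.112,0,0,0,1,-0.0044,-0.0086,0.112,0,0,0,1,-0.0044,-0.0086,0.112,0,0,0])

```text
clock: 2.3
tool_pos: [0.531, 0.2883, 0.0903]
eef_rot: [-0.159, 0.987, 0.0, 0.0]
contact_force: [0.7, 0.3, 0.2]
opening: 1.0
finger_force: 0.0
```

Run:
```python
from h import *
np.set_printoptions(precision=4,suppress=True)
s=r.get_state();Rt=R.from_quat(s['eef_rot']).as_matrix();print(s['clock'],s['tool_pos'])
print("delta tool",Rt.T@(np.array([.530,.289,.088])-s['tool_pos']))
im=r.snapshot("side")[70:190,140:270]
cv2.imwrite("pics/s2.png",cv2.resize(im,None,fx=5,fy=5,interpolation=cv2.INTER_CUBIC)[:,:,::-1])
```

```text
2.3 [0.531  0.2883 0.0903]
delta tool [0.0008 0.001  0.0023]
```

View pics/s2.png

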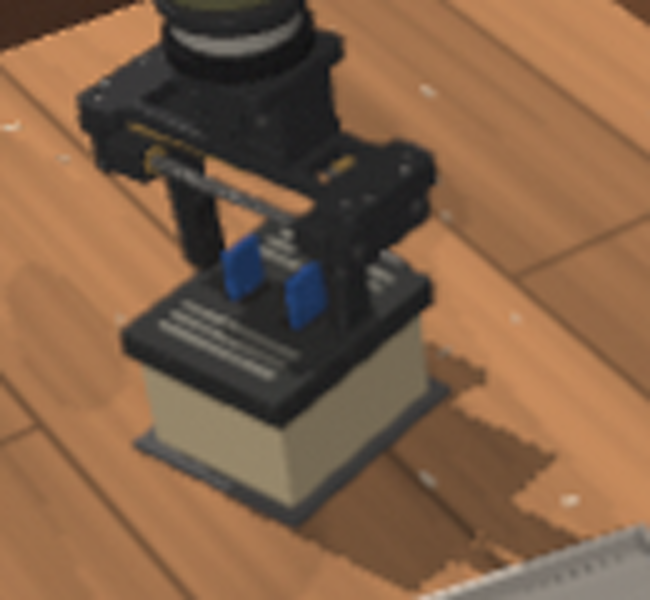

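Run:
```python
from h import *
np.set_printoptions(precision=4,suppress=True)
w=plane("side",(np.array([[240,242],[306,270]])+.5)/5-.5+[140,70],.114);print(w,w.mean(0),np.linalg.norm(w[0]-w[1]))
s=r.get_state();Rt=R.from_quat(s['eef_rot']).as_matrix();print(Rt.T@(w.mean(0)-s['tool_pos']))
```

```text
[[0.5261 0.3114 0.114 ]
 [0.5416 0.2684 0.114 ]] [0.5339 0.2899 0.114 ] 0.045678727344059665
[-0.0029  0.0009 -0.0234]
```

The s2 view shows the fingers straddling both blue tabs (crop (243,268) and (305,297)). Back-projecting the tab tops puts the gripper within 3 mm along x and 1 mm along y, so I'll close.

Call:
steer_hand(steps=[1,-0.001,0.001,0.002,0,0,0,0.6,-0.001,0.001,0.002,0,0,0,0.3,-0.001,0.001,0.002,0,0,0,0.2,-0.001,0.001,0.002,0,0,0,0.2,-0.001,0.001,0.002,0,0,0,0.2,-0.001,0.001,0.002,0,0,0,0.2,-0.001,0.001,0.002,0,0,0,0.2,-0.001,0.001,0.002,0,0,0,0.2,-0.001,0.001,0.002,0,0,0,0.2,-0.001,0.001,0.002,0,0,0], force=30)

```text
clock: 3.35
tool_pos: [0.5318, 0.2885, 0.0879]
eef_rot: [-0.159, 0.987, 0.0, 0.0]
contact_force: [-0.3, 0.2, 4.2]
opening: 0.343
finger_force: 30.0
```

Call:
steer_hand(steps=[0.2,0,0,-0.005,0,0,0,0.2,0,0,-0.01,0,0,0,0.2,0,0,-0.02,0,0,0,0.2,0,0,-0.03,0,0,0,0.2,0,0,-0.05,0,0,0,0.2,0,0,-0.07,0,0,0,0.2,0,0,-0.08,0,0,0,0.2,0,0,-0.08,0,0,0])

```text
clock: 4.15
tool_pos: [0.5327, 0.2891, 0.1693]
eef_rot: [-0.159, 0.987, 0.001, 0.002]
contact_force: [-0.7, -0.8, -2.4]
opening: 0.35
finger_force: 30.0
```

Run:
```python
from h import *
im=r.snapshot("side")[30:270,120:320]
cv2.imwrite("pics/s3.png",cv2.resize(im,None,fx=2.5,fy=2.5,interpolation=cv2.INTER_CUBIC)[:,:,::-1])
```

```text
(no output)
```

View pics/s3.png

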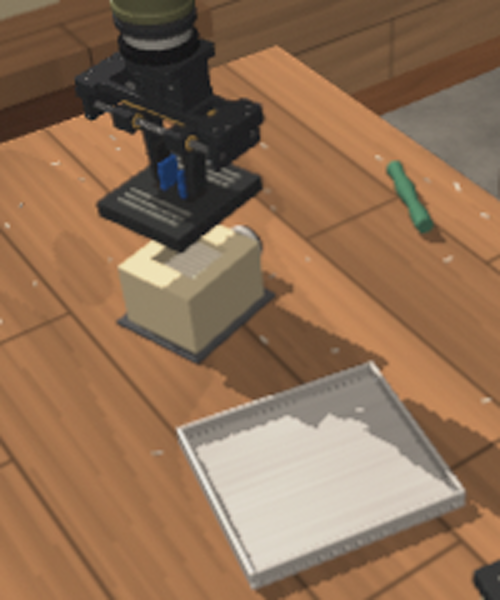

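The s3 view shows the cover hanging level from the squeezed tabs (crop (180,205)) and clear of the housing. Next it goes across to the tray with a turn of 0.51 rad.

Call:
steer_hand(steps=[0.2,0.006,-0.013,0,0,0,0.025,0.2,0.018,-0.038,0,0,0,0.075,0.2,0.032,-0.068,0,0,0,0.135,0.2,0.047,-0.1,0,0,0,0.2,0.2,0.063,-0.133,0,0,0,0.265,0.2,0.078,-0.165,0,0,0,0.33,0.2,0.093,-0.197,0,0,0,0.39,0.2,0.107,-0.226,0,0,0,0.45,0.2,0.117,-0.247,0,0,0,0.49,0.2,0.1217,-0.2571,0,0,0,0.51])

```text
clock: 5.2
tool_pos: [0.495, 0.0022, 0.1667]
eef_rot: [0.098, 0.995, -0.001, -0.001]
contact_force: [0.4, 0.3, -1.5]
opening: 0.342
finger_force: 30.0
```

Call:
steer_hand(steps=[0.2,0,0,0,0,0,0,0.2,0,0,0,0,0,0,0.2,0,0,0,0,0,0])

```text
clock: 5.5
tool_pos: [0.4971, 0.008, 0.1674]
eef_rot: [0.094, 0.996, 0.001, 0.0]
contact_force: [-1.3, -0.8, -1.5]
opening: 0.342
finger_force: 30.0
```

```bash
python3 - <<'E'
from h import *
np.set_printoptions(precision=4,suppress=True)
s=r.get_state();Rt=R.from_quat(s['eef_rot']).as_matrix();print(Rt)
print("delta tool",Rt.T@(np.array([.4984,.0068,.027])-s['tool_pos']),np.degrees(np.arctan2(-Rt[0,1],Rt[1,1])))
im=r.snapshot("side")[60:290,130:330]
cv2.imwrite("pics/s4.png",cv2.resize(im,None,fx=2.6,fy=2.6,interpolation=cv2.INTER_CUBIC)[:,:,::-1])
E
```

```text
[[-0.9824  0.1868  0.0004]
 [ 0.1868  0.9824  0.0014]
 [-0.0001  0.0014 -1.    ]]
delta tool [-0.0015 -0.0012  0.1404] -10.76650297146534
```

View pics/s4.png

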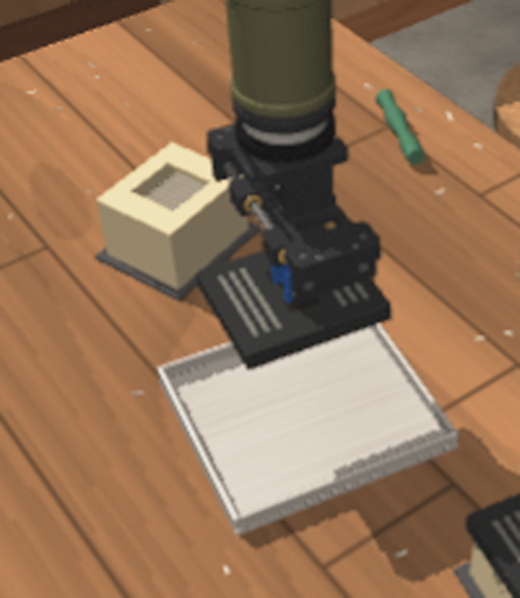

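The s4 view shows the cover level above the tray, parallel to its sides (cover at crop (295,300)). I'll lower it, slowing near the floor.

Call:
steer_hand(steps=[0.2,-0.001,-0.001,0.02,0,0,0,0.2,-0.001,-0.001,0.05,0,0,0,0.2,-0.001,-0.001,0.08,0,0,0,0.2,-0.001,-0.001,0.105,0,0,0,0.2,-0.001,-0.001,0.12,0,0,0,0.2,-0.001,-0.001,0.128,0,0,0,0.2,-0.001,-0.001,0.132,0,0,0,0.2,-0.001,-0.001,0.132,0,0,0,0.2,-0.001,-0.001,0.132,0,0,0])

```text
clock: 6.45
tool_pos: [0.4982, 0.0052, 0.0361]
eef_rot: [0.095, 0.995, 0.0, 0.001]
contact_force: [-0.5, -0.5, -0.7]
opening: 0.34
finger_force: 30.0
```

Call:
steer_hand(steps=[0.2,0,0,0.002,0,0,0,0.2,0,0,0.004,0,0,0,0.2,0,0,0.006,0,0,0,0.2,0,0,0.006,0,0,0,0.2,0,0,0.006,0,0,0])

```text
clock: 6.95
tool_pos: [0.4977, 0.005, 0.0295]
eef_rot: [0.095, 0.995, 0.0, -0.0]
contact_force: [0.3, 0.7, -1.3]
opening: 0.343
finger_force: 30.0
```

Call:
steer_hand(steps=[0.2,0,0,0.001,0,0,0,0.2,0,0,0.002,0,0,0,0.2,0,0,0.003,0,0,0,0.2,0,0,0.003,0,0,0,0.2,0,0,0.003,0,0,0])

```text
clock: 7.45
tool_pos: [0.4977, 0.0051, 0.0268]
eef_rot: [0.095, 0.995, 0.0, 0.0]
contact_force: [-0.8, 1.0, 5.1]
opening: 0.345
finger_force: 30.0
```

The force rose to +5 N, so the cover is on the tray floor. I'll open gently, check, then rise.

Call:
steer_hand(steps=[0.4,0,0,0,0,0,0,0.45,0,0,0,0,0,0,0.5,0,0,0,0,0,0,0.55,0,0,0,0,0,0,0.6,0,0,0,0,0,0,0.7,0,0,0,0,0,0,0.85,0,0,0,0,0,0,0.85,0,0,0,0,0,0,0.85,0,0,0,0,0,0])

```text
clock: 8.35
tool_pos: [0.4977, 0.005, 0.0264]
eef_rot: [0.095, 0.995, 0.0, -0.0]
contact_force: [-0.6, -0.6, -0.3]
opening: 0.848
finger_force: 0.0
```

Call:
steer_hand(steps=[0.85,0,0,-0.01,0,0,0,0.85,0,0,-0.03,0,0,0,0.85,0,0,-0.06,0,0,0,0.85,0,0,-0.1,0,0,0,0.85,0,0,-0.14,0,0,0,0.85,0,0,-0.18,0,0,0,0.85,0,0,-0.2,0,0,0,0.85,0,0,-0.2,0,0,0,0.85,0,0,-0.2,0,0,0])

```text
clock: 9.25
tool_pos: [0.4974, 0.0047, 0.2269]
eef_rot: [0.095, 0.995, -0.0, 0.0]
contact_force: [-0.4, 0.1, 1.0]
opening: 0.848
finger_force: 0.0
```

Run:
```python
from h import *
im=r.snapshot("side")[60:360,100:440]
cv2.imwrite("pics/s5.png",cv2.resize(im,None,fx=2,fy=2,interpolation=cv2.INTER_CUBIC)[:,:,::-1])
```

```text
(no output)
```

View pics/s5.png

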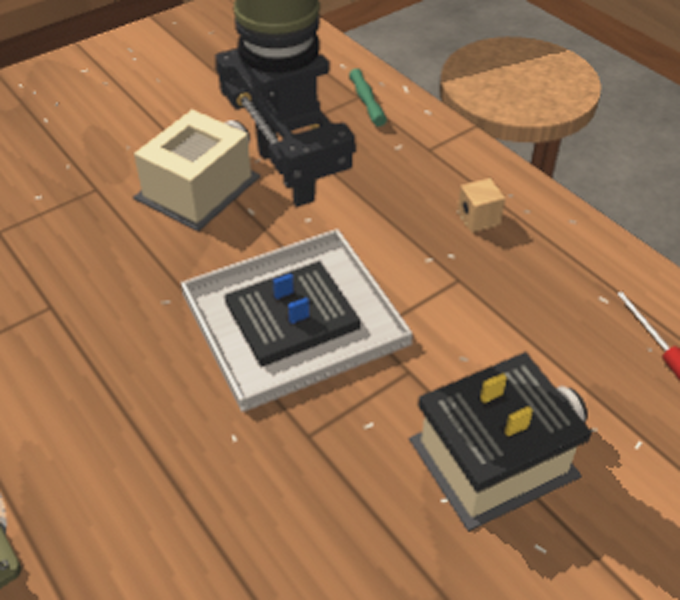

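The s5 view shows the cover flat in the tray with its blue tabs up (crop (290,310)), and the yellow cover still clipped on. The gripper is clear of everything.

```bash
python3 -c "from plant import r; print(r.finish_job())"
```

```text
the job is handed in; nothing more can be done
None
```

The blue-tab cover is off the dust filter and lying flat in the steel tray, tabs up and released. The yellow-tab cover was left alone, and the job was handed in at about 9 s.

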